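# Feel for a stuck plug, then seat the new filter cartridge

### The arm

A 7-joint arm with a two-finger parallel gripper is mounted at the origin on the work surface. World frame = base frame: x ahead of the robot, y to its left, z up, the work surface at z = 0. Lengths are in m, angles in rad, forces in N, time in s.
With the tool pointing down it reaches from about 0.35 to 0.9 m from the base axis. Payload 7.2 kg.
Tool frame: the origin (TCP) lies at the very end of the fingers, on their centre line; the grasp point (between the pads) lies ctrl.pinch_z behind it (ctrl.pinch_z is the distance from the TCP to the grasp point, in m); z points along the fingers, y is the line along which they close (so a half turn about z gives the same grasp; the last joint's range is limited). The gripper opens to 88 mm and grips with 3 to 60 N. Pads are 20 mm wide; open, the fingers measure 115 mm over their backs; the gripper's body (75 mm by 178 mm) begins 61 mm behind the grasp point.
Start: joints at [-1.188, 0.411, -0.013, 1.596, 0.006, 1.134, -0.082], TCP at [0.272, 0.563, 0.223] pointing down, gripper open.
Joint ranges: [-2.95, 2.95], [-0.29, 1.99], [-1.47, 1.44], [0.14, 2.54], [-1.03, 4.17], [0.13, 1.85], [-2.86, 2.86]. Speed limits (rad/s): [2.39, 2.39, 3.01, 3.01, 3.14, 3.14, 3.14].

### API

Orientations are given as [roll, pitch, yaw] about the fixed x, y, z axes, in that order (R = Rz(yaw) Ry(pitch) Rx(roll)).
In Python, from plant import ctrl, eyes, ticket gives the robot as it stands. The module is installed in compiled form; this text tells all that it offers.
- The arm moves only by the shell command python3 -m inch 'ROWS' [FORCE]. ROWS is JSON, a list of rows, each a list of 3 entries, a list of its own where there are three numbers: the shift along the tool's x, y, z scaled (see below), then the turn, a rotation vector about the tool's x, y, z scaled (see below), then the closure, from -1 (fully open) to 1 (shut), so that 0 is half open. A call has 1 to 5 rows; each row is the pose to reach, as a shift and turn from the pose commanded when the call began, along the tool's axes at that moment, turning the shorter way round; what a row does not reach only later rows make up. The controller multiplies each number of a shift by 0.12 m and each number of a turn by 2 pi rad. A row lasts 1/12 s, in which the tool goes at most 41.7 mm and 7.16 degrees, less where a joint would pass 70% of its speed; a pose out of reach is approached as far as the arm can. A call with a number of a shift or a turn outside -1 to 1 is refused whole. A call with a gripper value outside its range is refused whole. The fingers move at their own pace and stop on an object; FORCE is the grip in N (left out, the last holds). Time passes only in rows, so rows that repeat a pose let the fingers close. It gives the time, the measured TCP pose, the force, the opening and the grip force at its end, in the units of the state.
- ctrl.observe(): the state, without advancing time (a new reading comes with each control period).
- eyes.camera(name): name is "side" or "top" or "wrist"; returns a dict with "image" (384x512x3 uint8, red, green, blue), "fx", "fy", "cx", "cy" (pixels), "k1" (the pictures are not rectified: a ray, as slopes to the right and down, at radius r is drawn at 1 + k1 r^2 times it, then the intrinsics apply), "pose" (4x4, takes a point from camera to world coordinates). Camera axes: x right, y down, z forward; pixel columns grow to the right and rows downward; lengths in m; the calibration is good to about 2 mm. A picture is of the moment at which its call begins. There is no depth.
- ticket.job_done(): hands the job in; it is judged then, once.
The state is a dict: "t": time; "qpos": joint angles; "qvel": joint speeds; "joint_torque": joint torques, N m; "position": TCP position; "ee_rot": TCP orientation; "ft_force": force on the tool from outside, world axes, zero at the start; "wrist_torque": the same for the moment, N m; "gripper_width": finger opening in m; "finger_force": force on a finger pad.
Only numpy, scipy, OpenCV 4.12 (cv2) and the standard library are available. Lean on these libraries where they do the work, as an engineer would, in place of code of your own. Each camera call takes 0.05 s, during which the arm holds its last target. There are 200 camera calls.

### The job

One of the two wells of the blue filter station still has the end plug of an old cartridge wedged deep inside it, and by eye the wells look alike: before seating anything, feel gently down both wells with the new white cartridge, until it meets what is inside, to find which is clear (its bottom plate gives way under a light push; the plug stands firm and must not be driven deeper). Then press the cartridge fully home in the clear well without forcing it, and close the other well with the red cap, pushed fully down. Leave the spray can, tape roll and wrench where they are, and let go of everything at the end.

Things in the scene. Friction and masses are not known exactly. Their poses are not given: they have to be found in the camera images.
- station: Blue filter station, fixed: a bored block 160 (x) x 240 (y) x 60 mm on a dark base 170 x 250 x 30 mm, flat top 90 mm above the bench. Origin: centre of its underside; z up; turned by up to 0.4 rad. Two vertical round wells open at its top, 100 mm apart along its y: bore 38 mm, mouth chamfered 2 mm, 60 mm deep to a firm floor.
- well_a (a point): Centre of the mouth of the well on the station's +y side, level with the station's top (90 mm above the bench); axes as the station's. In each well a black disc is seen 34 to 48 mm below the mouth: in one it is the lifter plate, which slides down to the floor against a steady drag of about 5 N and stays where left; in the other it is the wedged plug.
- well_b (a point): The same for the well on the station's -y side. Either well may hold the plug.
- cartridge_mid (a point): New white filter cartridge, yellow band, copper top, upright on the bench; 123 mm tall, 180 g +-30%. Point: on its axis, 61.5 mm above its foot; z up its axis. Body 36 mm diameter up to 75 mm, foot chamfered 3 mm; grip neck 26 mm diameter from 77 to 123 mm up. Home: foot on the well floor 60 mm below the mouth, this point 1.5 mm above the mouth, shoulder 15 mm above the station's top.
- cap_mid (a point): Red cap, upright on the bench, 58 mm tall, 70 g. Point: on its axis, 29 mm above its foot; z up its axis. Stem 32 mm diameter up to 16 mm (foot chamfered 3 mm), flange 52 mm diameter from 16 to 24 mm, grip knob 24 mm diameter from 26 to 58 mm up. Fully down: stem in the well, flange on the station's top, this point 13 mm above the mouth.
- plug (a joint): How far the wedged old plug (black disc, 33 mm) has been driven deeper, in m: 0 at the start, grows downward. It stands firm up to about 24 N and slides deeper under more; a push of 12 to 16 N tells it from the lifter plate, which gives way.
- spray_can: Bystander: spray can with a green label, 54 mm diameter, 150 mm tall, upright; origin at the centre of its underside.
- tape_roll: Bystander: grey tape roll lying flat, 90 mm diameter, 25 mm tall; origin at the centre of its underside.
- wrench: Bystander: steel wrench, 200 mm long, lying flat; origin under its middle.
Not all that is in view belongs to the job. Of the things shaped like the part that bears cap_mid, the red one is meant.

How it is judged:
On the way:
1. the cartridge, held in the plugged well, has felt the plug (over 2 N) (contact force between cartridge and plug above 2 N), for 0.05 s.
At the end, for the whole second after the job is handed in: Cartridge upright in the clear well, foot within 3 mm of the floor; cap in the other well, flange within 3.5 mm of the top; tilts under 0.06 and 0.08 rad, both within 5 to 6 mm of the axes; plug driven under 3 mm; can, roll and wrench moved under 30 mm (((z of cartridge_mid in the frame of well_a between -0.003 and 0.0045 m and horizontal distance between cartridge_mid and well_a below 0.005 m and z of cap_mid in the frame of well_b between 0.01 and 0.0165 m and horizontal distance between cap_mid and well_b below 0.006 m) or (z of cartridge_mid in the frame of well_b between -0.003 and 0.0045 m and horizontal distance between cartridge_mid and well_b below 0.005 m and z of cap_mid in the frame of well_a between 0.01 and 0.0165 m and horizontal distance between cap_mid and well_a below 0.006 m)) and angle between cartridge_mid's own z axis and vertical below 0.06 rad and angle between cap_mid's own z axis and vertical below 0.08 rad and value of joint plug below 0.003 m and distance of each of spray_can, tape_roll, wrench from where it was at the start of the episode below 0.03 m); the robot touches nothing.
It fails at once if the wedged plug is driven 3 mm or more deeper (pressed with more than about 24 N) (value of joint plug above 0.003 m).
It fails at once if the cartridge presses on the station (rim, wall or floor) with more than 40 N (contact force between cartridge and station above 40 N).
It fails at once if the spray can is moved more than 30 mm (distance of spray_can from where it was at the start of the episode above 0.03 m).
It fails at once if the tape roll is moved more than 30 mm (distance of tape_roll from where it was at the start of the episode above 0.03 m).
It fails at once if the wrench is moved more than 30 mm (distance of wrench from where it was at the start of the episode above 0.03 m).
It also fails if it takes over 72 s, if anything falls off the work surface, if the arm or the gripper's body presses on something with over 40 N, if the wrist force passes 120 N, or if a joint passes its speed limit or range.

## Working session

There is one attempt and no reset: what is moved stays moved. The work goes in short steps, Python scripts to look and compute and a shell command to move; the robot and the scene stay as the last step left them, time stands still between calls to the robot, and variables do not carry over. Pictures are saved under pics/ and viewed, at most 12 in all, crops included, and the job is handed in when it is done.

```bash
mkdir -p pics; cat > h.py <<'E'
import numpy as np, cv2
from plant import ctrl, eyes, ticket
from scipy.spatial.transform import Rotation as R
def snap(n,f):
    c=eyes.camera(n); cv2.imwrite('pics/'+f,c['image'][:,:,::-1]); np.save('pics/'+f+'.npy',c,allow_pickle=True); return c
def load(f): return np.load('pics/'+f+'.npy',allow_pickle=True).item()
def ray(c,u,v):
    d=np.array([(u-c['cx'])/c['fx'],(v-c['cy'])/c['fy']]); s=d.copy()
    for _ in range(20): s=d/(1+c['k1']*(s@s))
    return c['pose'][:3,:3]@np.r_[s,1.], c['pose'][:3,3]
def atz(c,u,v,z):
    d,o=ray(c,u,v); return o+d*(z-o[2])/d[2]
def proj(c,P):
    p=np.linalg.inv(c['pose'])@np.r_[P,1.]; s=p[:2]/p[2]; s=s*(1+c['k1']*(s@s)); return np.array([c['fx']*s[0]+c['cx'],c['fy']*s[1]+c['cy']])
def delta(P,yaw=None):
    "shift row numbers from current measured pose to TCP P (tool down), turn to yaw"
    o=ctrl.observe(); r=R.from_euler('xyz',o['ee_rot']); 
    sh=r.inv().apply(np.array(P)-o['position'])/0.12
    t=np.zeros(3)
    if yaw is not None: t=(r.inv()*R.from_euler('xyz',[np.pi,0,yaw])).as_rotvec()/(2*np.pi)
    print('shift',sh.round(4),'turn',t.round(4))
E
python3 - <<'E'
from h import *
for n in('top','side'):
    c=snap(n,n+'0.png'); print(n,c['fx'],c['cx'],c['cy'],c['k1'],c['pose'].round(3).tolist())
o=ctrl.observe(); print(o,ctrl.pinch_z)
cv2.imwrite('pics/both.png',np.vstack([cv2.imread('pics/top0.png'),cv2.imread('pics/side0.png')])[:, :])
E
```

```text
top 394.99541375438025 256.6089911790657 189.210678575339 -0.1147935277546221 [[0.017, -0.99, 0.142, 0.493], [-1.0, -0.02, -0.016, 0.012], [0.019, -0.142, -0.99, 1.006], [0.0, 0.0, 0.0, 1.0]]
side 404.2672383114356 255.76952319707746 187.1934077388109 -0.09677267236214945 [[0.997, -0.043, 0.062, 0.544], [-0.073, -0.754, 0.653, -0.622], [0.018, -0.656, -0.755, 0.764], [0.0, 0.0, 0.0, 1.0]]
{'t': 0.1, 'qpos': array([-1.18822136,  0.41182439, -0.0127173 ,  1.59692849,  0.00559864,
        1.13430982, -0.08222662]), 'qvel': array([-0.00136292, -0.00208963, -0.00082683, -0.00342281,  0.00166174,
        0.00120708,  0.0007461 ]), 'joint_torque': array([ 2.50429766e-03, -5.89093602e+01,  6.43452052e-01, -2.91712064e+01,
       -5.38479688e-02,  1.44530518e-02,  7.21250353e-05]), 'position': array([0.27212627, 0.56215268, 0.2219034 ]), 'ee_rot': array([-3.14016153e+00,  9.78079666e-05,  2.69081946e+00]), 'ft_force': array([ 0.54739669, -0.63582115, -0.57421555]), 'wrist_torque': array([ 0.0141989 , -0.04151335, -0.00777053]), 'finger_force': 0.0, 'gripper_width': 0.08768744111959696} 0.0187
```

View pics/top0.png

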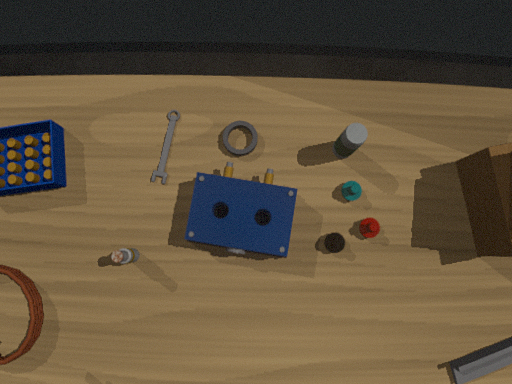

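View pics/side0.png

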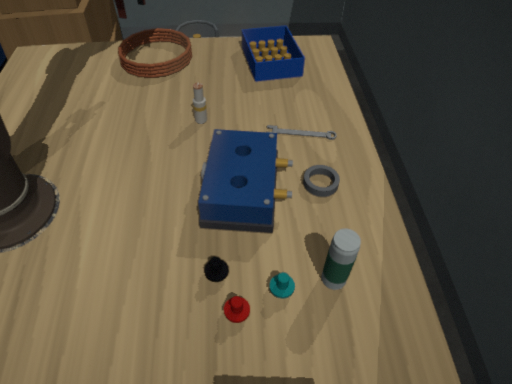

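Top view: cartridge (121,256), wells at (221,210) = a (+y) and (263,217) = b. Cap-like things: red (369,228), teal (351,191) and black (333,243), so I choose red. The can is at (352,138), the roll at (240,139) and the wrench at (166,147). In the side view: cartridge (200,103), red cap (237,308).

```bash
python3 - <<'E'
from h import *
t=load('top0.png'); s=load('side0.png')
def seg(c,m,name,near=None):
    n,l,st,ce=cv2.connectedComponentsWithStats(m.astype(np.uint8))
    for i in range(1,n):
        if st[i,4]>25: print(name,ce[i].round(1),st[i])
for c,nm in((t,'top'),(s,'side')):
    I=c['image'].astype(int); r,g,b=I[...,0],I[...,1],I[...,2]
    seg(c,(r>110)&(g<50)&(b<60),nm+' red')
    seg(c,(b>90)&(r<70)&(g<110),nm+' blue')
T=lambda u,v,z:atz(t,u,v,z).round(4); S=lambda u,v,z:atz(s,u,v,z).round(4)
print('wells top',T(221,210,.09),T(263,217,.09),'side',S(243.5,151,.09),S(239,182,.09))
print('cart top',T(119.5,256.5,.123),S(198,86,.123)); print('cap',T(370,226.5,.058),S(237,299.5,.058),T(369,228,.024),S(237,309,.024))
print('corners',[T(*p,.09) for p in((196,174),(297,188),(288,256),(188,240))])
a=cv2.resize(t['image'][236:276,96:146],(500,400),interpolation=3)
b=cv2.resize(t['image'][208:248,344:394],(300,240),interpolation=3);d=cv2.resize(s['image'][288:328,212:262],(300,240),interpolation=3)
cv2.imwrite('pics/crop.png',np.hstack([a,cv2.copyMakeBorder(np.vstack([b[:200],d[:200]]),0,0,0,0,0)])[:,:,::-1])
E
```

```text
top red [371.3 226.7] [361 218  19  20 181]
top blue [ 27.  157.8] [  0 120  55  70 959]
top blue [353.8 186.2] [344 181  17  14 100]
top blue [248.6 210.7] [244 208  11   7  30]
top blue [278.1 231.6] [257 208  37  48 584]
top blue [259.6 245.8] [252 238  21  15  53]
side red [237.3 308.8] [224 296  26  25 363]
side blue [245.7  35.2] [242  29   9  17  46]
side blue [269.5  68.4] [254  57  40  24 259]
side blue [299.2  59. ] [295  56  10   7  31]
side blue [284.6  69.3] [280  63  10  13  34]
side blue [242.6 171. ] [ 199  130   78   77 3944]
side blue [283.8 284.8] [275 273  19  24 188]
side blue [272.1 284.2] [270 279   6  11  43]
wells top [0.5743 0.0786 0.09  ] [ 0.5599 -0.0193  0.09  ] side [0.5779 0.0778 0.09  ] [ 0.5626 -0.021   0.09  ]
cart top [0.4624 0.3002 0.123 ] [0.4668 0.3032 0.123 ]
cap [ 0.5433 -0.2811  0.058 ] [ 0.5459 -0.2869  0.058 ] [ 0.5413 -0.2889  0.024 ] [ 0.5451 -0.2906  0.024 ]
corners [array([0.6581, 0.1401, 0.09  ]), array([ 0.6295, -0.0982,  0.09  ]), array([ 0.4711, -0.0782,  0.09  ]), array([0.5033, 0.1528, 0.09  ])]
```

View pics/crop.png

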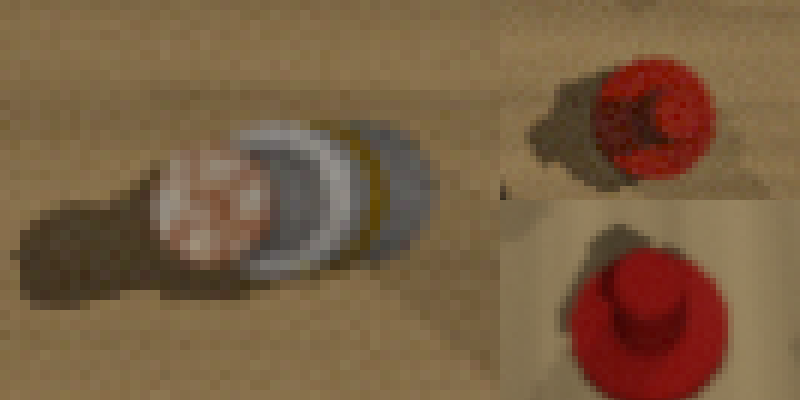

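The crop confirms the copper-topped cartridge and the red cap. Estimates: cartridge (0.465, 0.304), cap (0.544, -0.289), wells a (0.576, 0.078) and b (0.561, -0.020), 99 mm apart. I'll move over the cartridge and refine from the wrist camera.

```bash
python3 - <<'E'
from h import *
delta([.465,.304,.222],2.69)
E
```

```text
shift [-2.3840e+00 -1.2362e+00  1.2000e-03] turn [-0.0002  0.      0.0001]
```

```bash
for i in 1; do :; done
python3 -m inch '[[[-1,-0.52,0],[0,0,0],-1],[[-1,-0.52,0],[0,0,0],-1],[[-1,-0.52,0],[0,0,0],-1],[[-1,-0.52,0],[0,0,0],-1]]' 20
python3 -m inch '[[[-1,-0.52,0],[0,0,0],-1],[[-1,-0.52,0],[0,0,0],-1],[[-1,-0.52,0],[0,0,0],-1],[[-1,-0.52,0],[0,0,0],-1]]'
python3 -m inch '[[[-0.384,-0.196,0],[0,0,0],-1],[[-0.384,-0.196,0],[0,0,0],-1],[[-0.384,-0.196,0],[0,0,0],-1],[[-0.384,-0.196,0],[0,0,0],-1]]'
python3 - <<'E'
from h import *
c=snap('wrist','w1.png'); o=ctrl.observe(); print(o['t'],o['position'],o['ee_rot'],o['qpos'],c['fx'],c['k1'])
r=R.from_euler('xyz',o['ee_rot']); print(r.inv().apply(c['pose'][:3,3]-o['position']), (r.as_matrix().T@c['pose'][:3,:3]).round(3).tolist())
print(proj(c,[.465,.304,.123]))
delta([.465,.304,.222],2.69)
E
```

```text
t: 0.43
position: [0.3582, 0.4478, 0.2224]
ee_rot: [-3.139, 0.003, 2.683]
ft_force: [0.2, -0.5, 0.6]
gripper_width: 0.0878
finger_force: 0.0
t: 0.77
position: [0.4384, 0.3389, 0.2226]
ee_rot: [-3.14, 0.003, 2.683]
ft_force: [0.7, -0.7, -0.3]
gripper_width: 0.0877
finger_force: 0.0
t: 1.1
position: [0.4651, 0.3043, 0.2224]
ee_rot: [-3.141, -0.0, 2.689]
ft_force: [-0.6, 0.5, -0.4]
gripper_width: 0.088
finger_force: 0.0
1.15 [0.46441747 0.30538087 0.22241264] [-3.14150755e+00 -8.68503139e-04  2.69128749e+00] [-0.75268376  0.29237793  0.1053741   1.77283415 -0.03524079  1.07863936
  0.48541255] 300.57952266702114 0.027364117251453678
[ 0.08102539 -0.00176009 -0.16267756] [[-0.002, -0.956, -0.294], [1.0, -0.002, 0.0], [-0.001, -0.294, 0.956]]
[258.41417819 199.40509923]
shift [-0.0094 -0.0082  0.0034] turn [-0.     -0.0001  0.0002]
```

View pics/w1.png

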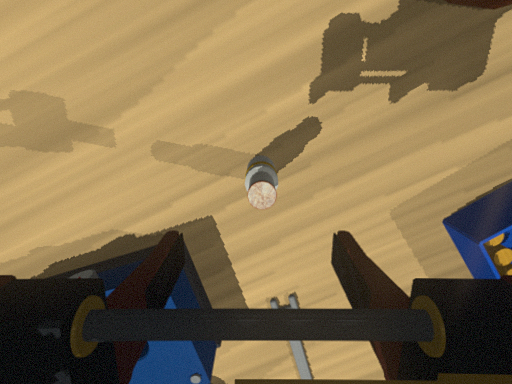

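Wrist view: copper top centred at about (262,195), with (258,199) predicted.

```bash
python3 - <<'E'
from h import *
c=load('w1.png'); I=c['image'].astype(int)[175:215,240:285]
m=((I[...,0]>150)&(I[...,0]-I[...,2]<110)).astype(np.uint8); n,l,s,ce=cv2.connectedComponentsWithStats(m); print(ce+[240,175],s)
P=atz(c,262,195,.123);print(P)
delta([P[0],P[1],.082],2.69)
E
```

```text
[[263.56031128 179.43579767]
 [261.74011666 197.00907323]] [[   6    0   32   15  257]
 [   0    0   45   40 1543]]
[0.46264776 0.30876584 0.123     ]
shift [0.0245 0.0191 1.1701] turn [-0.     -0.0001  0.0002]
```

```bash

python3 -m inch '[[[0.01,0.01,0.3],[0,0,0],-1],[[0.01,0.01,0.6],[0,0,0],-1],[[0.01,0.01,0.8],[0,0,0],-1],[[0.01,0.01,0.8],[0,0,0],-1]]'
python3 -m inch '[[[0,0,0.2],[0,0,0],-0.3],[[0,0,0.36],[0,0,0],0],[[0,0,0.36],[0,0,0],1],[[0,0,0.36],[0,0,0],1],[[0,0,0.36],[0,0,0],1]]' 20
python3 -m inch '[[[0,0,0],[0,0,0],1],[[0,0,0],[0,0,0],1],[[0,0,0],[0,0,0],1]]' 30
```

```text
t: 1.48
position: [0.4606, 0.3061, 0.1218]
ee_rot: [-3.134, -0.004, 2.694]
ft_force: [-1.4, -0.6, 0.3]
gripper_width: 0.0879
finger_force: 0.0
t: 1.9
position: [0.4651, 0.3073, 0.0852]
ee_rot: [3.14, 0.001, 2.692]
ft_force: [0.0, 1.3, 0.1]
gripper_width: 0.0578
finger_force: 0.0
t: 2.15
position: [0.4651, 0.3065, 0.0845]
ee_rot: [3.14, 0.001, 2.691]
ft_force: [0.1, 0.3, 0.7]
gripper_width: 0.0382
finger_force: 0.0
```

```bash

python3 -m inch '[[[0,0,0],[0,0,0],1],[[0,0,0],[0,0,0],1],[[0,0,0],[0,0,0],1],[[0,0,0],[0,0,0],1]]' 30
python3 -m inch '[[[0,0,0],[0,0,0],1],[[0,0,-0.1],[0,0,0],1],[[0,0,-0.4],[0,0,0],1],[[0,0,-0.7],[0,0,0],1],[[0,0,-1],[0,0,0],1]]' 
python3 -m inch '[[[0,0,0],[0,0,0],1],[[0,0,0],[0,0,0],1]]' 
python3 - <<'E'
from h import *
c=snap('wrist','w2.png'); o=ctrl.observe(); print(o['t'],o['position'],o['ee_rot'],o['ft_force'],o['qpos'])
p=o['position']; print(proj(c,p+[0,0,-.084+.123]),proj(c,p+[0,0,-.084]))
E
```

```text
t: 2.48
position: [0.4649, 0.3062, 0.0839]
ee_rot: [3.141, 0.0, 2.691]
ft_force: [-0.7, -0.2, 4.0]
gripper_width: 0.0254
finger_force: 30.0
t: 2.9
position: [0.4639, 0.3053, 0.2039]
ee_rot: [-3.139, -0.001, 2.691]
ft_force: [0.4, 0.1, -1.1]
gripper_width: 0.0256
finger_force: 30.0
t: 3.07
position: [0.4654, 0.3065, 0.205]
ee_rot: [3.138, 0.001, 2.691]
ft_force: [-0.8, -1.1, -2.1]
gripper_width: 0.0255
finger_force: 30.0
3.1167 [0.46438708 0.30591013 0.20320267] [ 3.14139013e+00 -5.84544298e-05  2.69085458e+00] [ 0.14181338  0.78397874 -1.89046675] [-0.75371098  0.31065292  0.10573456  1.79619674 -0.03766005  1.03652557
  0.48623448]
[258.2538745  283.60847309] [257.37453337 203.16988601]
```

View pics/w2.png

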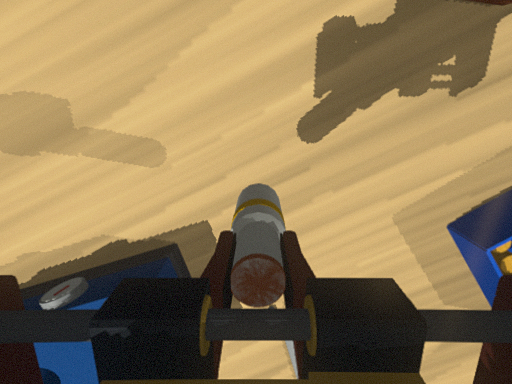

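Lifted; the copper top is at (258,280) with (258,284) predicted, so the grasp is central within about 1.5 mm. Now I'll move to a viewpoint where both wells show in the wrist camera.

```bash

python3 -m inch '[[[-0.25,-0.16,-0.12],[0,0,0],1],[[-0.5,-0.32,-0.12],[0,0,0],1],[[-0.8,-0.52,-0.12],[0,0,0],1],[[-0.9,-0.58,-0.12],[0,0,0],1]]'
python3 -m inch '[[[-0.27,-0.174,0],[0,0,0],1],[[-0.54,-0.35,0],[0,0,0],1],[[-0.81,-0.52,0],[0,0,0],1],[[-0.9,-0.58,0],[0,0,0],1]]'
python3 -m inch '[[[-0.27,-0.174,0],[0,0,0],1],[[-0.54,-0.35,0],[0,0,0],1],[[-0.75,-0.5,0],[0,0,0],1],[[-0.82,-0.54,0],[0,0,0],1],[[-0.82,-0.54,0],[0,0,0],1]]'
python3 -m inch '[[[0,0,0],[0,0,0],1],[[0,0,0],[0,0,0],1]]'
python3 - <<'E'
from h import *
c=snap('wrist','w3.png'); o=ctrl.observe(); print(o['t'],o['position'],o['ee_rot'],o['ft_force'],o['qpos'])
print(proj(c,[.576,.078,.09]),proj(c,[.561,-.02,.09]))
E
```

```text
t: 3.45
position: [0.533, 0.1898, 0.2158]
ee_rot: [-3.137, 0.0, 2.686]
ft_force: [0.8, -1.1, -1.5]
gripper_width: 0.0258
finger_force: 30.0
t: 3.78
position: [0.5996, 0.0797, 0.2154]
ee_rot: [-3.137, -0.0, 2.685]
ft_force: [-0.6, -1.2, -1.3]
gripper_width: 0.0255
finger_force: 30.0
t: 4.2
position: [0.6585, -0.0184, 0.2151]
ee_rot: [-3.138, -0.002, 2.686]
ft_force: [-1.4, 0.7, -1.6]
gripper_width: 0.0256
finger_force: 30.0
t: 4.37
position: [0.6577, -0.0123, 0.2165]
ee_rot: [-3.142, -0.003, 2.693]
ft_force: [-0.3, 0.3, -1.7]
gripper_width: 0.0256
finger_force: 30.0
4.4167 [ 0.65787385 -0.01216228  0.2169554 ] [ 3.14134104e+00 -2.06851959e-03  2.69339273e+00] [-0.36748182  0.48256188 -1.31735173] [-0.22211019  0.47713358  0.24472723  1.52753372 -0.12323947  1.15374578
  1.16912135]
[310.6474213   68.94625699] [205.3794759 103.4425975]
```

View pics/w3.png

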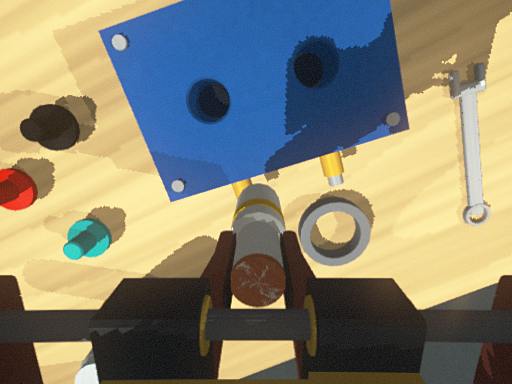

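Wells seen at about b (209,101) and a (316,64); I'll zoom in to measure them precisely.

```bash
python3 - <<'E'
from h import *
c=load('w3.png'); I=c['image'][30:140,170:350,::-1].copy()
k=4; J=cv2.resize(I,None,fx=k,fy=k,interpolation=cv2.INTER_CUBIC); J=np.clip(J.astype(float)*2,0,255).astype(np.uint8)
def ctr(u,v): return atz(c,u,v,.09)
for u,v,col in((209,101,(0,255,255)),(315,63.5,(0,255,0))):
    P=ctr(u,v); print(P)
    for r in(.019,.021):
        for a in np.linspace(0,2*np.pi,40):
            q=(proj(c,P+[r*np.cos(a),r*np.sin(a),0])-[170,30])*k+k/2; cv2.circle(J,tuple(q.astype(int)),1,col,-1)
cv2.imwrite('pics/w3c.png',J)
E
```

```text
[ 0.56056442 -0.01599951  0.09      ]
[0.57360662 0.08313147 0.09      ]
```

View pics/w3c.png

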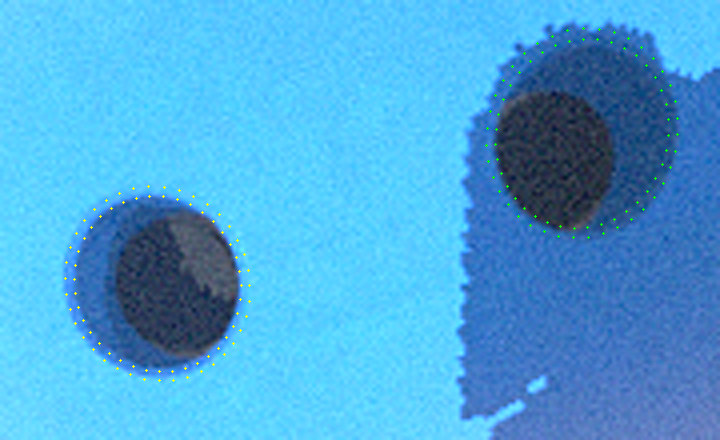

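Wells agree across all cameras once the grasp bias is taken off: b ≈ (0.5615,-0.018), a ≈ (0.5755,0.0807), 99.7 mm apart. I'll go above b, with a force guard between the steps.

```bash
cat > ok.py <<'E'
# exit 1 if outside force exceeds the limits: ok.py FZ [FXY]
import sys; from h import *
o=ctrl.observe(); f=o['ft_force']; lim=[float(a) for a in sys.argv[1:]]+[8.]
sys.exit(int(abs(f[2]+1.5)>lim[0] or np.hypot(*f[:2])>lim[1]))
E
python3 - <<'E'
from h import *
delta([.5615,-.018,.185],2.692)
E
```

```text
shift [ 0.7022 -0.3919  0.2676] turn [ 0.     -0.0003  0.0002]
```

```bash

python3 -m inch '[[[0.25,-0.14,0],[0,0,0],1],[[0.5,-0.28,0],[0,0,0],1],[[0.7,-0.39,0.1],[0,0,0],1],[[0.7,-0.39,0.2],[0,0,0],1],[[0.7,-0.39,0.2],[0,0,0],1]]' 40
python3 -m inch '[[[0,0,0],[0,0,0],1],[[0,0,0],[0,0,0],1]]'
python3 - <<'E'
from h import *
c=snap('wrist','w4.png'); s=snap('side','s4.png'); o=ctrl.observe(); print(o['ft_force'],o['wrist_torque'])
delta([.5615,-.018,.18],2.692)
a=cv2.resize(c['image'][90:340,150:370],(440,500)); b=cv2.resize(s['image'][90:240,185:300],(360,470)); b=cv2.copyMakeBorder(b,0,30,0,0,0)
cv2.imwrite('pics/c4.png',np.hstack([a,b])[:,:,::-1])
E
```

```text
t: 4.83
position: [0.5601, -0.0183, 0.1926]
ee_rot: [-3.141, -0.003, 2.693]
ft_force: [-0.3, -0.5, -1.0]
gripper_width: 0.0253
finger_force: 40.0
t: 5.0
position: [0.5637, -0.019, 0.1946]
ee_rot: [3.141, 0.001, 2.692]
ft_force: [0.5, 0.3, -1.2]
gripper_width: 0.0255
finger_force: 40.0
[ 0.38158769  0.7131564  -2.1070913 ] [ 0.02893242  0.01664811 -0.0340418 ]
shift [0.0228 0.0032 0.1203] turn [ 0.0001  0.0002 -0.0001]
```

View pics/c4.png

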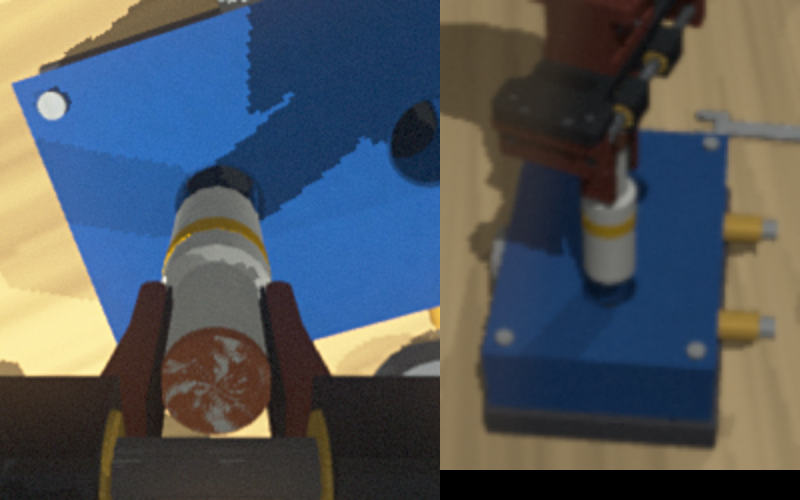

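The foot hangs over well b, well centred in both views. I'll descend in guarded steps.

```bash

python3 -m inch '[[[0.01,0,0.06],[0,0,0],1],[[0.01,0,0.12],[0,0,0],1],[[0.01,0,0.12],[0,0,0],1]]' && python3 ok.py 6 &&
python3 -m inch '[[[0,0,0.02],[0,0,0],1],[[0,0,0.04],[0,0,0],1]]' && python3 ok.py 6 &&
python3 -m inch '[[[0,0,0.02],[0,0,0],1],[[0,0,0.03],[0,0,0],1]]' && python3 ok.py 6 &&
python3 -m inch '[[[0,0,0.02],[0,0,0],1],[[0,0,0.03],[0,0,0],1]]' && python3 ok.py 6 &&
python3 -m inch '[[[0,0,0.02],[0,0,0],1],[[0,0,0.03],[0,0,0],1]]' && python3 ok.py 6 &&
python3 -m inch '[[[0,0,0.02],[0,0,0],1],[[0,0,0.03],[0,0,0],1]]' && python3 ok.py 6
```

```text
t: 5.35
position: [0.5608, -0.0195, 0.1776]
ee_rot: [-3.14, -0.002, 2.691]
ft_force: [-0.3, 0.5, -1.8]
gripper_width: 0.0252
finger_force: 40.0
t: 5.52
position: [0.5617, -0.0197, 0.1743]
ee_rot: [-3.141, -0.0, 2.691]
ft_force: [-0.1, 0.5, -2.0]
gripper_width: 0.0252
finger_force: 40.0
t: 5.68
position: [0.562, -0.0194, 0.171]
ee_rot: [3.141, 0.0, 2.691]
ft_force: [0.8, 1.6, 2.7]
gripper_width: 0.0251
finger_force: 40.0
t: 5.85
position: [0.5624, -0.0185, 0.1679]
ee_rot: [3.14, 0.001, 2.691]
ft_force: [1.3, 3.2, 0.8]
gripper_width: 0.0258
finger_force: 40.0
t: 6.02
position: [0.5622, -0.0184, 0.164]
ee_rot: [3.14, 0.001, 2.692]
ft_force: [0.9, 6.2, 2.7]
gripper_width: 0.0256
finger_force: 40.0
t: 6.18
position: [0.5622, -0.0184, 0.1604]
ee_rot: [3.14, 0.001, 2.692]
ft_force: [2.1, 5.3, 2.3]
gripper_width: 0.0254
finger_force: 40.0
```

It has entered well b, with about 5 N of side force pushing +y. I'll shift toward +y and continue.

```bash

python3 -m inch '[[[0.003,0.012,0],[0,0,0],1],[[0.003,0.012,0.02],[0,0,0],1],[[0.003,0.012,0.03],[0,0,0],1]]' && python3 ok.py 6 &&
python3 -m inch '[[[0,0,0.03],[0,0,0],1],[[0,0,0.04],[0,0,0],1]]' && python3 ok.py 6 &&
python3 -m inch '[[[0,0,0.03],[0,0,0],1],[[0,0,0.04],[0,0,0],1]]' && python3 ok.py 6 &&
python3 -m inch '[[[0,0,0.02],[0,0,0],1],[[0,0,0.03],[0,0,0],1]]' && python3 ok.py 6 &&
python3 -m inch '[[[0,0,0.02],[0,0,0],1],[[0,0,0.02],[0,0,0],1]]' && python3 ok.py 6 &&
python3 -m inch '[[[0,0,0.02],[0,0,0],1],[[0,0,0.02],[0,0,0],1]]' && python3 ok.py 6
```

```text
t: 6.43
position: [0.5621, -0.018, 0.1564]
ee_rot: [3.141, 0.0, 2.691]
ft_force: [1.1, 2.4, 0.1]
gripper_width: 0.0258
finger_force: 40.0
t: 6.6
position: [0.5621, -0.018, 0.1514]
ee_rot: [3.141, 0.0, 2.691]
ft_force: [1.0, 4.0, 2.2]
gripper_width: 0.0258
finger_force: 40.0
t: 6.77
position: [0.5621, -0.018, 0.1466]
ee_rot: [3.141, 0.0, 2.691]
ft_force: [1.4, 3.6, 1.5]
gripper_width: 0.0252
finger_force: 40.0
t: 6.93
position: [0.5621, -0.018, 0.1432]
ee_rot: [3.141, 0.0, 2.691]
ft_force: [1.7, 3.7, 0.9]
gripper_width: 0.0258
finger_force: 40.0
t: 7.1
position: [0.562, -0.0179, 0.1407]
ee_rot: [3.141, -0.0, 2.691]
ft_force: [3.2, 4.5, -1.6]
gripper_width: 0.0253
finger_force: 40.0
t: 7.27
position: [0.5621, -0.018, 0.1383]
ee_rot: [3.141, 0.0, 2.691]
ft_force: [2.1, 4.4, -1.8]
gripper_width: 0.0255
finger_force: 40.0
```

```bash

python3 -m inch '[[[0.003,0.012,0],[0,0,0],1],[[0.003,0.012,0.01],[0,0,0],1]]' && python3 ok.py 7 &&
python3 -m inch '[[[0,0,0.012],[0,0,0],1],[[0,0,0.012],[0,0,0],1]]' && python3 ok.py 7 &&
python3 -m inch '[[[0,0,0.012],[0,0,0],1],[[0,0,0.012],[0,0,0],1]]' && python3 ok.py 7 &&
python3 -m inch '[[[0,0,0.012],[0,0,0],1],[[0,0,0.012],[0,0,0],1]]' && python3 ok.py 7 &&
python3 -m inch '[[[0,0,0.012],[0,0,0],1],[[0,0,0.012],[0,0,0],1]]' && python3 ok.py 7 &&
python3 -m inch '[[[0,0,0.012],[0,0,0],1],[[0,0,0.012],[0,0,0],1]]' && python3 ok.py 7 &&
python3 -m inch '[[[0,0,0.012],[0,0,0],1],[[0,0,0.012],[0,0,0],1]]' && python3 ok.py 7
```

```text
t: 7.43
position: [0.562, -0.0175, 0.1372]
ee_rot: [-3.14, -0.0, 2.69]
ft_force: [1.4, 1.4, 0.4]
gripper_width: 0.0255
finger_force: 40.0
t: 7.6
position: [0.5622, -0.0176, 0.1366]
ee_rot: [-3.141, 0.0, 2.69]
ft_force: [-0.6, 1.6, 6.7]
gripper_width: 0.0255
finger_force: 40.0
```

Contact at about 37 mm depth. I'll probe in 0.4–0.5 mm steps up to about 14 N.

```bash

python3 -m inch '[[[0,0,0.004],[0,0,0],1],[[0,0,0.004],[0,0,0],1]]' && python3 ok.py 13 &&
python3 -m inch '[[[0,0,0.004],[0,0,0],1],[[0,0,0.004],[0,0,0],1]]' && python3 ok.py 13 &&
python3 -m inch '[[[0,0,0.004],[0,0,0],1],[[0,0,0.004],[0,0,0],1]]'
```

```text
t: 7.77
position: [0.5623, -0.0175, 0.1366]
ee_rot: [-3.141, 0.001, 2.69]
ft_force: [-1.1, 1.0, 11.0]
gripper_width: 0.0252
finger_force: 40.0
t: 7.93
position: [0.5624, -0.0176, 0.1365]
ee_rot: [-3.141, 0.001, 2.69]
ft_force: [-3.0, 0.9, 14.7]
gripper_width: 0.0256
finger_force: 40.0
```

b stands firm at about 16.5 N with no movement, so b holds the plug. I'll withdraw, move over to a, and feel there too.

```bash

python3 -m inch '[[[0,0,-0.05],[0,0,0],1],[[0,0,-0.2],[0,0,0],1],[[0,0,-0.36],[0,0,0],1],[[0,0,-0.5],[0,0,0],1],[[0,0,-0.5],[0,0,0],1]]'
python3 -m inch '[[[0.06,0.2,0],[0,0,0],1],[[0.14,0.44,0],[0,0,0],1],[[0.22,0.68,0],[0,0,0],1],[[0.253,0.794,0],[0,0,0],1],[[0.253,0.794,0],[0,0,0],1]]'
python3 -m inch '[[[0,0,0],[0,0,0],1],[[0,0,0.08],[0,0,0],1],[[0,0,0.08],[0,0,0],1]]'
python3 - <<'E'
from h import *
delta([.576,.0815,.174],2.69); print(ctrl.observe()['ft_force'])
E
```

```text
t: 8.35
position: [0.5632, -0.0178, 0.1976]
ee_rot: [3.141, 0.003, 2.69]
ft_force: [-0.2, -0.4, -1.1]
gripper_width: 0.0255
finger_force: 40.0
t: 8.77
position: [0.5757, 0.0862, 0.1935]
ee_rot: [-3.141, -0.002, 2.696]
ft_force: [-0.2, -0.0, -2.8]
gripper_width: 0.0254
finger_force: 40.0
t: 9.02
position: [0.5754, 0.0801, 0.1834]
ee_rot: [-3.139, -0.002, 2.689]
ft_force: [-0.7, 0.7, -1.6]
gripper_width: 0.0253
finger_force: 40.0
shift [0.0008 0.0129 0.0784] turn [-0.0004 -0.0002 -0.0002]
[-0.65948779  0.69177488 -1.64934993]
```

```bash

python3 -m inch '[[[0,0.005,0.03],[0,0,0],1],[[0,0.005,0.06],[0,0,0],1],[[0,0.005,0.06],[0,0,0],1]]' && python3 ok.py 6 &&
python3 -m inch '[[[0,0,0.02],[0,0,0],1],[[0,0,0.03],[0,0,0],1]]' && python3 ok.py 6 &&
python3 -m inch '[[[0,0,0.02],[0,0,0],1],[[0,0,0.03],[0,0,0],1]]' && python3 ok.py 6 6 &&
python3 -m inch '[[[0,0,0.02],[0,0,0],1],[[0,0,0.03],[0,0,0],1]]' && python3 ok.py 6 6 &&
python3 -m inch '[[[0,0,0.02],[0,0,0],1],[[0,0,0.03],[0,0,0],1]]' && python3 ok.py 6 6 &&
python3 -m inch '[[[0,0,0.02],[0,0,0],1],[[0,0,0.03],[0,0,0],1]]' && python3 ok.py 6 6
```

```text
t: 9.27
position: [0.5763, 0.0821, 0.1774]
ee_rot: [-3.141, -0.001, 2.69]
ft_force: [-0.2, -0.9, -2.2]
gripper_width: 0.0254
finger_force: 40.0
t: 9.43
position: [0.5768, 0.0827, 0.1745]
ee_rot: [3.142, 0.0, 2.691]
ft_force: [0.1, -0.1, -0.5]
gripper_width: 0.0254
finger_force: 40.0
t: 9.6
position: [0.5767, 0.0829, 0.1708]
ee_rot: [3.142, -0.0, 2.691]
ft_force: [0.0, 0.7, -2.4]
gripper_width: 0.0257
finger_force: 40.0
t: 9.77
position: [0.5766, 0.0829, 0.1671]
ee_rot: [-3.142, -0.0, 2.691]
ft_force: [0.4, -0.0, -1.0]
gripper_width: 0.0257
finger_force: 40.0
t: 9.93
position: [0.5766, 0.0829, 0.1635]
ee_rot: [-3.141, -0.0, 2.691]
ft_force: [0.2, 0.4, -1.1]
gripper_width: 0.0257
finger_force: 40.0
t: 10.1
position: [0.5766, 0.0829, 0.1599]
ee_rot: [-3.141, -0.0, 2.691]
ft_force: [0.0, 0.3, -1.7]
gripper_width: 0.0256
finger_force: 40.0
```

Clean entry into a with no side force. Continuing.

```bash

python3 -m inch '[[[0,0,0.03],[0,0,0],1],[[0,0,0.06],[0,0,0],1],[[0,0,0.09],[0,0,0],1],[[0,0,0.12],[0,0,0],1]]' && python3 ok.py 6 6 &&
python3 -m inch '[[[0,0,0.02],[0,0,0],1],[[0,0,0.03],[0,0,0],1]]' && python3 ok.py 6 6 &&
python3 -m inch '[[[0,0,0.012],[0,0,0],1],[[0,0,0.012],[0,0,0],1]]' && python3 ok.py 6 6 &&
python3 -m inch '[[[0,0,0.012],[0,0,0],1],[[0,0,0.012],[0,0,0],1]]' && python3 ok.py 6 6 &&
python3 -m inch '[[[0,0,0.012],[0,0,0],1],[[0,0,0.012],[0,0,0],1]]' && python3 ok.py 6 6 &&
python3 -m inch '[[[0,0,0.012],[0,0,0],1],[[0,0,0.012],[0,0,0],1]]' && python3 ok.py 6 6 &&
python3 -m inch '[[[0,0,0.012],[0,0,0],1],[[0,0,0.012],[0,0,0],1]]' && python3 ok.py 6 6 &&
python3 -m inch '[[[0,0,0.012],[0,0,0],1],[[0,0,0.012],[0,0,0],1]]' && python3 ok.py 6 6
```

```text
t: 10.43
position: [0.5766, 0.0828, 0.1454]
ee_rot: [-3.141, -0.0, 2.691]
ft_force: [0.4, 0.6, -2.1]
gripper_width: 0.0256
finger_force: 40.0
t: 10.6
position: [0.5765, 0.0828, 0.1417]
ee_rot: [-3.141, -0.0, 2.691]
ft_force: [-0.3, -0.3, -0.9]
gripper_width: 0.0252
finger_force: 40.0
t: 10.77
position: [0.5766, 0.0828, 0.1405]
ee_rot: [-3.141, -0.0, 2.691]
ft_force: [0.4, -0.3, -1.7]
gripper_width: 0.0256
finger_force: 40.0
t: 10.93
position: [0.5767, 0.0828, 0.1393]
ee_rot: [3.142, -0.0, 2.691]
ft_force: [0.4, 0.1, -1.2]
gripper_width: 0.0254
finger_force: 40.0
t: 11.1
position: [0.5767, 0.0829, 0.1378]
ee_rot: [3.142, -0.0, 2.691]
ft_force: [-0.3, -0.4, -1.2]
gripper_width: 0.0252
finger_force: 40.0
t: 11.27
position: [0.5766, 0.0829, 0.1363]
ee_rot: [-3.142, -0.0, 2.691]
ft_force: [1.0, 0.2, -1.3]
gripper_width: 0.0253
finger_force: 40.0
t: 11.43
position: [0.5766, 0.0829, 0.1348]
ee_rot: [-3.141, -0.0, 2.691]
ft_force: [-0.9, 0.2, -1.7]
gripper_width: 0.0255
finger_force: 40.0
t: 11.6
position: [0.5766, 0.0829, 0.1333]
ee_rot: [-3.141, -0.0, 2.691]
ft_force: [0.3, -0.1, -1.2]
gripper_width: 0.0254
finger_force: 40.0
```

```bash

python3 -m inch '[[[0,0,0.012],[0,0,0],1],[[0,0,0.012],[0,0,0],1]]' && python3 ok.py 9 6 &&
python3 -m inch '[[[0,0,0.012],[0,0,0],1],[[0,0,0.012],[0,0,0],1]]' && python3 ok.py 9 6 &&
python3 -m inch '[[[0,0,0.012],[0,0,0],1],[[0,0,0.012],[0,0,0],1]]' && python3 ok.py 9 6 &&
python3 -m inch '[[[0,0,0.012],[0,0,0],1],[[0,0,0.012],[0,0,0],1]]' && python3 ok.py 9 6 &&
python3 -m inch '[[[0,0,0.012],[0,0,0],1],[[0,0,0.012],[0,0,0],1]]' && python3 ok.py 9 6 &&
python3 -m inch '[[[0,0,0.012],[0,0,0],1],[[0,0,0.012],[0,0,0],1]]' && python3 ok.py 9 6 &&
python3 -m inch '[[[0,0,0.012],[0,0,0],1],[[0,0,0.012],[0,0,0],1]]' && python3 ok.py 9 6 &&
python3 -m inch '[[[0,0,0.012],[0,0,0],1],[[0,0,0.012],[0,0,0],1]]' && python3 ok.py 9 6
```

```text
t: 11.77
position: [0.5766, 0.0829, 0.1319]
ee_rot: [-3.141, -0.0, 2.691]
ft_force: [0.3, -0.3, -1.7]
gripper_width: 0.0255
finger_force: 40.0
t: 11.93
position: [0.5767, 0.0829, 0.1305]
ee_rot: [-3.142, -0.0, 2.691]
ft_force: [0.1, 0.5, -1.9]
gripper_width: 0.0253
finger_force: 40.0
t: 12.1
position: [0.5769, 0.0829, 0.1294]
ee_rot: [3.141, 0.0, 2.691]
ft_force: [-0.7, -0.8, 0.9]
gripper_width: 0.0253
finger_force: 40.0
t: 12.27
position: [0.5769, 0.0829, 0.128]
ee_rot: [3.141, 0.0, 2.691]
ft_force: [-0.2, 0.0, 2.3]
gripper_width: 0.0257
finger_force: 40.0
t: 12.43
position: [0.5768, 0.0829, 0.1264]
ee_rot: [3.141, 0.0, 2.691]
ft_force: [-0.3, -1.0, 3.1]
gripper_width: 0.0255
finger_force: 40.0
t: 12.6
position: [0.5768, 0.0829, 0.1248]
ee_rot: [3.141, 0.0, 2.691]
ft_force: [0.3, -0.0, 1.7]
gripper_width: 0.0255
finger_force: 40.0
t: 12.77
position: [0.5768, 0.0829, 0.1233]
ee_rot: [3.141, 0.0, 2.691]
ft_force: [0.4, -0.1, 1.4]
gripper_width: 0.0255
finger_force: 40.0
t: 12.93
position: [0.5768, 0.0829, 0.1219]
ee_rot: [3.142, 0.0, 2.691]
ft_force: [0.5, -0.2, 0.7]
gripper_width: 0.0256
finger_force: 40.0
```

The plate gives way in a under a steady 4 N or so, so a is the clear well. I'll press on to the floor at TCP ≈ 0.114.

```bash

python3 -m inch '[[[0,0,0.012],[0,0,0],1],[[0,0,0.024],[0,0,0],1],[[0,0,0.036],[0,0,0],1]]' && python3 ok.py 9 6 &&
python3 -m inch '[[[0,0,0.008],[0,0,0],1],[[0,0,0.008],[0,0,0],1]]' && python3 ok.py 9 6 &&
python3 -m inch '[[[0,0,0.008],[0,0,0],1],[[0,0,0.008],[0,0,0],1]]' && python3 ok.py 9 6 &&
python3 -m inch '[[[0,0,0.008],[0,0,0],1],[[0,0,0.008],[0,0,0],1]]' && python3 ok.py 9 6 &&
python3 -m inch '[[[0,0,0.006],[0,0,0],1],[[0,0,0.006],[0,0,0],1]]' && python3 ok.py 9 6 &&
python3 -m inch '[[[0,0,0.006],[0,0,0],1],[[0,0,0.006],[0,0,0],1]]' && python3 ok.py 9 6 &&
python3 -m inch '[[[0,0,0.006],[0,0,0],1],[[0,0,0.006],[0,0,0],1]]' && python3 ok.py 9 6
```

```text
t: 13.18
position: [0.5768, 0.0829, 0.1177]
ee_rot: [3.141, 0.0, 2.691]
ft_force: [0.9, 0.0, 3.5]
gripper_width: 0.0253
finger_force: 40.0
t: 13.35
position: [0.5767, 0.0829, 0.1165]
ee_rot: [-3.142, -0.0, 2.691]
ft_force: [0.9, 0.2, 0.9]
gripper_width: 0.0257
finger_force: 40.0
t: 13.52
position: [0.5767, 0.0829, 0.1157]
ee_rot: [3.142, -0.0, 2.691]
ft_force: [-0.1, -0.5, 1.0]
gripper_width: 0.0257
finger_force: 40.0
t: 13.68
position: [0.5768, 0.0829, 0.1148]
ee_rot: [3.141, 0.0, 2.691]
ft_force: [0.2, 0.2, 2.0]
gripper_width: 0.0251
finger_force: 40.0
t: 13.85
position: [0.5768, 0.0829, 0.1141]
ee_rot: [3.141, 0.0, 2.691]
ft_force: [0.4, 1.2, 2.5]
gripper_width: 0.0253
finger_force: 40.0
t: 14.02
position: [0.5769, 0.0829, 0.1139]
ee_rot: [3.141, 0.0, 2.691]
ft_force: [-1.1, 0.4, 5.8]
gripper_width: 0.0258
finger_force: 40.0
t: 14.18
position: [0.577, 0.0829, 0.1139]
ee_rot: [3.141, 0.001, 2.691]
ft_force: [-2.0, 0.4, 12.1]
gripper_width: 0.0257
finger_force: 40.0
```

Home: the floor is met at TCP 0.1139 with a firm 13 N. Releasing and rising.

```bash

python3 -m inch '[[[0,0,-0.008],[0,0,0],0.2],[[0,0,-0.008],[0,0,0],0.2],[[0,0,-0.008],[0,0,0],0.2],[[0,0,-0.008],[0,0,0],0],[[0,0,-0.008],[0,0,0],-0.2]]'
python3 -m inch '[[[0,0,-0.1],[0,0,0],-1],[[0,0,-0.4],[0,0,0],-1],[[0,0,-0.7],[0,0,0],-1],[[0,0,-0.8],[0,0,0],-1]]'
python3 - <<'E'
from h import *
c=snap('side','s5.png'); print(ctrl.observe()['ft_force'])
print(proj(c,[.577,.083,.153]),proj(c,[.577,.083,.105]))
delta([.544,-.2895,.2],2.69)
E
```

```text
t: 14.6
position: [0.5765, 0.0828, 0.1133]
ee_rot: [-3.141, -0.001, 2.691]
ft_force: [-0.0, -0.5, -0.2]
gripper_width: 0.0455
finger_force: 0.0
t: 14.93
position: [0.5788, 0.0829, 0.2154]
ee_rot: [3.138, 0.005, 2.69]
ft_force: [0.3, -0.0, 0.1]
gripper_width: 0.0714
finger_force: 0.0
[0.71415864 0.36387216 0.60158646]
[242.86711542 129.56052064] [242.97803609 144.93218474]
shift [-1.0879 -2.9229  0.1257] turn [0.0008 0.001  0.0001]
```

```bash

python3 -m inch '[[[-0.11,-0.3,0],[0,0,0],-1],[[-0.23,-0.6,0],[0,0,0],-1],[[-0.34,-0.9,0],[0,0,0],-1],[[-0.363,-0.974,0],[0,0,0],-1]]'
python3 -m inch '[[[-0.11,-0.3,0],[0,0,0],-1],[[-0.23,-0.6,0],[0,0,0],-1],[[-0.34,-0.9,0],[0,0,0],-1],[[-0.363,-0.974,0],[0,0,0],-1]]'
python3 -m inch '[[[-0.11,-0.3,0],[0,0,0],-1],[[-0.23,-0.6,0],[0,0,0],-1],[[-0.34,-0.9,0.05],[0,0,0],-1],[[-0.363,-0.974,0.126],[0,0,0],-1],[[-0.363,-0.974,0.126],[0,0,0],-1]]'
python3 -m inch '[[[0,0,0],[0,0,0],-1],[[0,0,0],[0,0,0],-1]]'
python3 - <<'E'
from h import *
c=snap('wrist','w6.png'); print(ctrl.observe()['qpos'])
I=c['image'].astype(int); m=((I[...,0]>90)&(I[...,1]<.4*I[...,0])&(I[...,2]<.4*I[...,0])).astype(np.uint8)
n,l,s,ce=cv2.connectedComponentsWithStats(m)
for i in range(1,n):
    if s[i,4]>100: print(ce[i],s[i])
print([proj(c,[.544,-.2895,z]) for z in(.024,.058)])
delta([.544,-.2895,.2],2.69)
x,y,w,h=200,100,150,150
cv2.imwrite('pics/c6.png',cv2.resize(c['image'][90:250,160:360,::-1],(800,600)[:1]+(600,) if 0 else (750,600)))
E
```

```text
t: 15.32
position: [0.5639, -0.0487, 0.2104]
ee_rot: [-3.139, 0.002, 2.684]
ft_force: [-0.6, -0.6, 1.0]
gripper_width: 0.0876
finger_force: 0.0
t: 15.65
position: [0.5516, -0.1728, 0.2103]
ee_rot: [-3.139, 0.001, 2.683]
ft_force: [-0.4, -0.4, 0.3]
gripper_width: 0.0879
finger_force: 0.0
t: 16.07
position: [0.5393, -0.2932, 0.1931]
ee_rot: [-3.14, -0.002, 2.685]
ft_force: [0.4, 0.7, 0.1]
gripper_width: 0.088
finger_force: 0.0
t: 16.23
position: [0.5422, -0.2877, 0.1946]
ee_rot: [3.14, -0.001, 2.693]
ft_force: [-0.1, 0.3, -0.1]
gripper_width: 0.0878
finger_force: 0.0
[ 0.16177706  0.42600451  0.33878412  1.67581921 -0.1587534   1.06686148
  1.67191656]
[257.72657343 181.28251748] [ 236  159   45   45 1430]
[array([257.58044588, 182.79882139]), array([257.64473616, 190.87369247])]
shift [-0.0186 -0.009  -0.0433] turn [ 0.0002 -0.      0.0005]
```

View pics/c6.png

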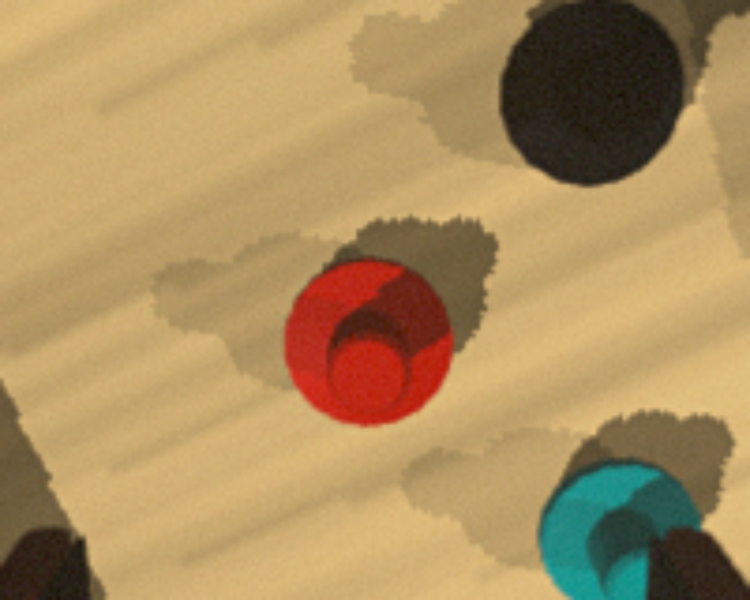

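The red cap's flange is centred at (258,181) as predicted, and the open fingers clear the teal cap. Descending to the knob.

```bash

python3 -m inch '[[[-0.01,-0.005,0.25],[0,0,0],-0.4],[[-0.01,-0.005,0.5],[0,0,0],-0.4],[[-0.01,-0.005,0.8],[0,0,0],-0.4],[[-0.01,-0.005,0.9],[0,0,0],-0.4],[[-0.01,-0.005,0.9],[0,0,0],-0.4]]' 20
python3 -m inch '[[[0,0,0],[0,0,0],-0.4],[[0,0,0.1],[0,0,0],-0.4],[[0,0,0.25],[0,0,0],-0.4],[[0,0,0.35],[0,0,0],-0.4],[[0,0,0.35],[0,0,0],-0.4]]'
python3 - <<'E'
from h import *
delta([.544,-.2895,.029],2.69); print(ctrl.observe()['ft_force'])
E
```

```text
t: 16.7
position: [0.5412, -0.2881, 0.0838]
ee_rot: [3.141, -0.006, 2.693]
ft_force: [-0.5, 0.8, 0.6]
gripper_width: 0.062
finger_force: 0.0
t: 17.12
position: [0.5417, -0.2901, 0.043]
ee_rot: [3.141, -0.002, 2.691]
ft_force: [-0.3, -0.3, -0.4]
gripper_width: 0.0617
finger_force: 0.0
shift [-0.0154  0.0126  0.117 ] turn [ 0.     -0.0003  0.0002]
[-0.28770031 -0.33887635 -0.41334565]
```

```bash

python3 -m inch '[[[-0.012,0,0.06],[0,0,0],-0.4],[[-0.012,0,0.115],[0,0,0],-0.2],[[-0.012,0,0.115],[0,0,0],1],[[-0.012,0,0.115],[0,0,0],1],[[-0.012,0,0.115],[0,0,0],1]]' 20
python3 -m inch '[[[0,0,0],[0,0,0],1],[[0,0,0],[0,0,0],1],[[0,0,0],[0,0,0],1],[[0,0,0],[0,0,0],1],[[0,0,0],[0,0,0],1]]' 20
python3 -m inch '[[[0,0,0],[0,0,0],1],[[0,0,-0.2],[0,0,0],1],[[0,0,-0.5],[0,0,0],1],[[0,0,-0.8],[0,0,0],1],[[0,0,-1],[0,0,0],1]]' 30
python3 -m inch '[[[0,0,-0.2],[0,0,0],1],[[0,0,-0.25],[0,0,0],1],[[0,0,-0.25],[0,0,0],1]]'
python3 - <<'E'
from h import *
c=snap('wrist','w7.png'); o=ctrl.observe(); p=o['position']; print(o['ft_force'])
I=c['image'].astype(int); m=((I[...,0]>60)&(I[...,1]<.4*I[...,0])&(I[...,2]<.4*I[...,0])).astype(np.uint8)
print([proj(c,p+[0,0,z-.029]) for z in(.024,.058)])
delta([.562,-.017,.18],2.69)
cv2.imwrite('pics/c7.png',cv2.resize(c['image'][150:340,150:370,::-1],(660,570)))
E
```

```text
t: 17.53
position: [0.5439, -0.2916, 0.0311]
ee_rot: [-3.142, 0.0, 2.691]
ft_force: [0.4, 0.4, -0.2]
gripper_width: 0.0382
finger_force: 0.0
t: 17.95
position: [0.5441, -0.2914, 0.0311]
ee_rot: [3.141, 0.001, 2.691]
ft_force: [0.2, 0.0, 4.0]
gripper_width: 0.0236
finger_force: 19.9
t: 18.37
position: [0.544, -0.292, 0.1535]
ee_rot: [-3.141, 0.002, 2.69]
ft_force: [0.0, 0.3, -0.4]
gripper_width: 0.0233
finger_force: 29.9
t: 18.62
position: [0.5445, -0.2919, 0.1824]
ee_rot: [3.141, 0.003, 2.691]
ft_force: [0.6, -0.2, -1.2]
gripper_width: 0.0234
finger_force: 29.9
[ 0.04357102 -0.15710573 -0.3912243 ]
[array([259.74335584, 242.66092782]), array([260.28021771, 272.03812481])]
shift [0.8585 2.1243 0.0053] turn [0.     0.0001 0.0001]
```

View pics/c7.png

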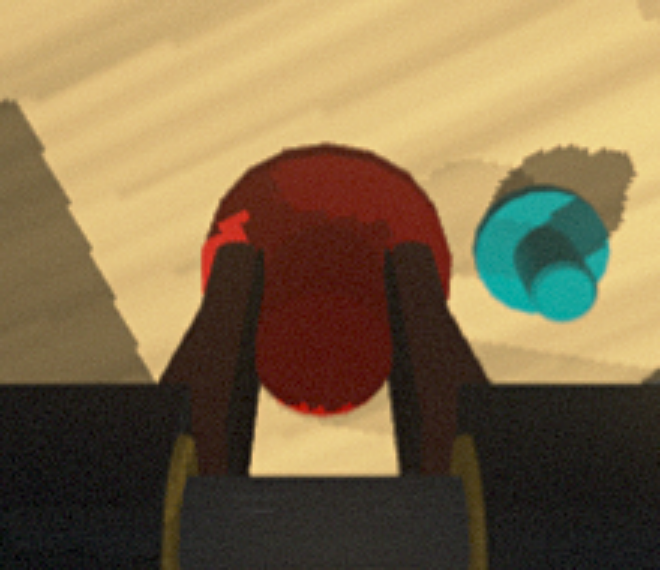

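Cap held upright, about 1.5–2 mm ahead in tool x. Moving over well b.

```bash

python3 -m inch '[[[0.1,0.24,0],[0,0,0],1],[[0.2,0.5,0],[0,0,0],1],[[0.27,0.68,0],[0,0,0],1],[[0.282,0.708,0],[0,0,0],1]]'
python3 -m inch '[[[0.1,0.24,0],[0,0,0],1],[[0.2,0.5,0],[0,0,0],1],[[0.27,0.68,0],[0,0,0],1],[[0.282,0.708,0],[0,0,0],1]]'
python3 -m inch '[[[0.1,0.24,0],[0,0,0],1],[[0.2,0.5,0],[0,0,0],1],[[0.27,0.68,0],[0,0,0],1],[[0.282,0.708,0],[0,0,0],1],[[0.282,0.708,0],[0,0,0],1]]'
python3 -m inch '[[[0,0,0.2],[0,0,0],1],[[0,0,0.3],[0,0,0],1],[[0,0,0.3],[0,0,0],1],[[0,0,0.3],[0,0,0],1]]'
python3 - <<'E'
from h import *
print(ctrl.observe()['ft_force']); delta(np.array([.5622,-.017,.121])-.0015*np.array([-.9,.436,0]),2.69)
E
```

```text
t: 19.0
position: [0.55, -0.1942, 0.1781]
ee_rot: [3.14, -0.005, 2.697]
ft_force: [1.5, 0.6, -0.3]
gripper_width: 0.0234
finger_force: 29.9
t: 19.33
position: [0.5565, -0.1038, 0.1787]
ee_rot: [3.141, -0.004, 2.696]
ft_force: [0.7, 0.4, -1.1]
gripper_width: 0.0232
finger_force: 29.9
t: 19.75
position: [0.5628, -0.0169, 0.1793]
ee_rot: [-3.14, -0.002, 2.693]
ft_force: [-0.2, -0.8, -0.4]
gripper_width: 0.0233
finger_force: 29.9
t: 20.08
position: [0.5626, -0.02, 0.1439]
ee_rot: [-3.14, -0.002, 2.688]
ft_force: [0.2, -0.1, 0.0]
gripper_width: 0.0235
finger_force: 29.9
[ 0.17429145 -0.13513416  0.04210286]
shift [0.0011 0.0213 0.1909] turn [-0.0003 -0.0002 -0.0003]
```

```bash

python3 -m inch '[[[0,0.012,0.08],[0,0,0],1],[[0,0.012,0.15],[0,0,0],1],[[0,0.012,0.15],[0,0,0],1]]' && python3 ok.py 6 &&
python3 -m inch '[[[0,0,0.02],[0,0,0],1],[[0,0,0.04],[0,0,0],1]]' && python3 ok.py 6 &&
python3 -m inch '[[[0,0,0.02],[0,0,0],1],[[0,0,0.04],[0,0,0],1]]' && python3 ok.py 6 &&
python3 -m inch '[[[0,0,0.02],[0,0,0],1],[[0,0,0.03],[0,0,0],1]]' && python3 ok.py 6 &&
python3 -m inch '[[[0,0,0.02],[0,0,0],1],[[0,0,0.03],[0,0,0],1]]' && python3 ok.py 6 &&
python3 -m inch '[[[0,0,0.01],[0,0,0],1],[[0,0,0.01],[0,0,0],1]]' && python3 ok.py 6 &&
python3 -m inch '[[[0,0,0.01],[0,0,0],1],[[0,0,0.01],[0,0,0],1]]' && python3 ok.py 6
```

```text
t: 20.33
position: [0.5632, -0.0167, 0.1253]
ee_rot: [-3.141, -0.002, 2.691]
ft_force: [0.2, -0.5, -1.0]
gripper_width: 0.0233
finger_force: 29.9
t: 20.5
position: [0.5642, -0.0165, 0.122]
ee_rot: [3.141, 0.0, 2.691]
ft_force: [0.1, -0.3, -0.3]
gripper_width: 0.0233
finger_force: 29.9
t: 20.67
position: [0.5641, -0.0164, 0.1172]
ee_rot: [3.141, 0.0, 2.691]
ft_force: [0.1, -0.0, -0.3]
gripper_width: 0.0233
finger_force: 29.9
t: 20.83
position: [0.5639, -0.0164, 0.1133]
ee_rot: [-3.142, -0.0, 2.691]
ft_force: [-0.5, -0.2, -0.8]
gripper_width: 0.0234
finger_force: 29.9
t: 21.0
position: [0.5639, -0.0164, 0.1097]
ee_rot: [-3.142, -0.0, 2.691]
ft_force: [-0.4, 0.8, -0.8]
gripper_width: 0.0232
finger_force: 29.9
t: 21.17
position: [0.5639, -0.0164, 0.1085]
ee_rot: [-3.141, -0.0, 2.691]
ft_force: [-0.0, -0.4, -1.8]
gripper_width: 0.0234
finger_force: 29.9
t: 21.33
position: [0.564, -0.0164, 0.1075]
ee_rot: [3.142, -0.0, 2.691]
ft_force: [0.7, -0.5, -0.8]
gripper_width: 0.0237
finger_force: 29.9
```

```bash

python3 -m inch '[[[0,0,0.01],[0,0,0],1],[[0,0,0.01],[0,0,0],1]]' && python3 ok.py 6 &&
python3 -m inch '[[[0,0,0.008],[0,0,0],1],[[0,0,0.008],[0,0,0],1]]' && python3 ok.py 6 &&
python3 -m inch '[[[0,0,0.006],[0,0,0],1],[[0,0,0.006],[0,0,0],1]]' && python3 ok.py 6 &&
python3 -m inch '[[[0,0,0.006],[0,0,0],1],[[0,0,0.006],[0,0,0],1]]' && python3 ok.py 6 &&
python3 -m inch '[[[0,0,0.006],[0,0,0],1],[[0,0,0.006],[0,0,0],1]]' && python3 ok.py 6
```

```text
t: 21.5
position: [0.5639, -0.0164, 0.1062]
ee_rot: [3.142, -0.0, 2.691]
ft_force: [-0.0, 0.7, -0.4]
gripper_width: 0.0235
finger_force: 29.9
t: 21.67
position: [0.5641, -0.0164, 0.1054]
ee_rot: [3.141, 0.0, 2.691]
ft_force: [0.8, 0.1, -0.4]
gripper_width: 0.0235
finger_force: 29.9
t: 21.83
position: [0.5642, -0.0164, 0.1052]
ee_rot: [3.141, 0.0, 2.691]
ft_force: [-0.7, -0.2, 4.4]
gripper_width: 0.0233
finger_force: 29.9
t: 22.0
position: [0.5645, -0.0163, 0.105]
ee_rot: [3.141, 0.001, 2.691]
ft_force: [-1.9, 0.1, 7.8]
gripper_width: 0.0235
finger_force: 30.0
```

The flange seated at the predicted 0.105. Releasing and checking.

```bash

python3 -m inch '[[[0,0,-0.006],[0,0,0],0.2],[[0,0,-0.006],[0,0,0],0.2],[[0,0,-0.006],[0,0,0],0.1],[[0,0,-0.006],[0,0,0],0],[[0,0,-0.006],[0,0,0],0]]'
python3 -m inch '[[[0,0,-0.1],[0,0,0],-0.2],[[0,0,-0.4],[0,0,0],-0.2],[[0,0,-0.7],[0,0,0],-0.2],[[0,0,-1],[0,0,0],-0.2],[[0,0,-1],[0,0,0],-0.2]]'
python3 -m inch '[[[-0.3,0,-0.2],[0,0,0],-1],[[-0.6,0,-0.4],[0,0,0],-1],[[-0.9,0,-0.4],[0,0,0],-1],[[-0.9,0,-0.4],[0,0,0],-1],[[-0.9,0,-0.4],[0,0,0],-1]]'
python3 - <<'E'
from h import *
c=snap('wrist','w8.png'); s=snap('side','s8.png'); print(ctrl.observe()['ft_force'])
for P in([.577,.083,.153],[.577,.083,.105],[.563,-.017,.132],[.563,-.017,.098]): print(proj(c,P).round(1),proj(s,P).round(1))
cv2.imwrite('pics/c8.png',np.hstack([cv2.resize(c['image'],(440,330)),cv2.resize(s['image'][110:240,190:310],(305,330))])[:,:,::-1])
E
```

```text
t: 22.42
position: [0.5639, -0.0165, 0.1045]
ee_rot: [-3.141, -0.0, 2.691]
ft_force: [-0.5, 0.6, -1.2]
gripper_width: 0.044
finger_force: 0.0
t: 22.83
position: [0.5675, -0.0168, 0.2326]
ee_rot: [3.136, 0.009, 2.69]
ft_force: [1.4, -0.4, 0.5]
gripper_width: 0.0526
finger_force: 0.0
t: 23.25
position: [0.6621, -0.0649, 0.2722]
ee_rot: [-3.14, -0.0, 2.689]
ft_force: [-0.2, 0.7, -0.4]
gripper_width: 0.0827
finger_force: 0.0
[0.37399052 0.3325444  0.26729543]
[374.7  29.7] [242.9 129.6]
[356.4  41.5] [243.  144.9]
[258.6  73.6] [238.8 167.7]
[258.5  76.9] [239.1 178.3]
```

View pics/c8.png

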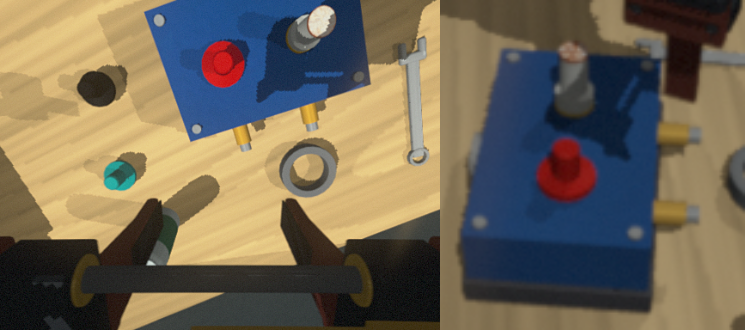

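The cap sits flat in well b and the cartridge stands home in well a, matching the predicted pixels; the can, roll and wrench are undisturbed. Handing in.

```bash
python3 -c "
from plant import ticket
print(ticket.job_done())"
```

```text
the job is handed in; nothing more can be done
None
```

I felt both wells: b held firm at about 16.5 N (the plug) and a's plate gave way, so the cartridge is fully home in well a, the red cap is fully down on well b, everything is released, and the job is handed in at about 23 s (no verdict was returned).

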